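# Prick the mounting hole in a display plinth

## Task

Without picking it up, slide the dark wooden plinth back until its long far edge lies flat against the stand's aluminium fence, and along the fence until the red dot is right under the needle tip. Only then press the red lever down so that the needle comes down and bears on the red dot for a moment, and let the lever come up again by itself, leaving the plinth where it is. Do not disturb the glass bulb, steamer model, cork stopper, loupe or thread spool.

Things in the scene. Friction and masses are not known exactly. Their poses are not given: they have to be found in the camera images.
- stand: Fixed needle stand; place and yaw vary. Origin on the table right below the needle tip; x points to the fence and column (away from the robot), y along the fence to the left. Column 36 x 46 mm, 220 mm high, at x = +100 mm; an arm 24 mm wide, 175 to 205 mm up, carries the needle's sleeve (22 mm diameter, 135 to 210 mm up). Base plate 12 mm high behind the fence.
- fence (a point): Middle of the lower edge of the aluminium fence's front face, which looks to the stand's -x: at x = +25 mm, y = -20 mm in the stand's frame. The fence is 18 mm high and runs 170 mm to either side along the stand's y.
- needle: Steel needle that slides straight down in the stand's sleeve, a rod of 12 mm diameter with a pointed end. Origin at its tip, 40 mm above the table when up, so 18 mm above the plinth's top. It goes down 57 mm per radian of the lever, so it meets the plinth at a lever value of about 0.32.
- plinth: Loose dark wooden slab 90 (x) x 190 (y) x 22 mm, 0.2 to 0.42 kg, flat on the tiles. Origin at the centre of its underside; x points across it to its far long edge (the one to go against the fence), y along its length. A brass strip marks the near edge. It starts 25 to 80 mm short of the fence, to either side, turned up to 0.25 rad against the stand.
- mark (a point): Centre of the red dot, 12 mm in diameter in a white disc of 24 mm, on the plinth's top: at x = +20 mm, y = +20 mm in the plinth's frame, 25 mm from the far long edge. With that edge against the fence the dot is at the needle's distance from it.
- lever (a joint): Angle of the sprung lever in rad: 0 up (rest), grows as its pad is pressed down, stop at 0.45. It springs back to 0 when let go.
- lever_pad (a point): Centre of the top of the lever's red pad (44 mm in the stand's x, 50 mm in y), at x = -10, y = +225, z = 70 mm in the stand's frame when up. It swings about a shaft 90 mm behind it along the stand's y and is 28 mm lower when the needle meets the plinth. Pressing takes about 1 N at first, 3 N just before the needle meets; a push of 10 N there bears the needle firmly on the dot.
- bulb: Clear glass bulb without its base, 70 mm across, upright in a round wooden foot, 123 mm high in all; loose, fragile. Origin at the centre of its underside. Leave alone.
- steamer: Steamer model with a red funnel, 110 mm long, 70 mm high; loose. Origin at the centre of its underside. Leave alone.
- stopper: Cork stopper, 60 mm across, 50 mm high; loose. Origin at the centre of its underside. Leave alone.
- loupe: Brass loupe, 60 mm across, 45 mm high; loose. Origin at the centre of its underside. Leave alone.
- spool: Wooden spool of blue thread, 50 mm across, 60 mm high; loose. Origin at the centre of its underside. Leave alone.

How it is judged:
On the way, in this order (a step that is already met when the one before it is completed fails the run):
1. the plinth lies still and square to the fence with the red dot under the needle tip (within 6 mm), the lever up (horizontal distance between mark and needle below 0.006 m and angle between the x axis of plinth and the x axis of stand, either way round below 0.06 rad and linear speed of plinth below 0.01 m/s and value of joint lever below 0.06 rad), for 0.3 s.
2. the needle bears on the red dot (horizontal distance between mark and needle below 0.006 m and contact force between needle and plinth above 1 N), for 0.3 s.
At the end, for the whole second after the job is handed in: The lever is back up (below 0.06 rad), the plinth lies flat and still on the tiles, square to the fence within 0.06 rad, with the middle of the red dot within 6 mm of the needle's axis (all of step 1 and height (world z) of plinth below 0.004 m and angle between plinth's own z axis and vertical below 0.03 rad); the robot touches nothing.
It fails at once if the lever is pressed (over 0.15 rad) while the red dot is more than 8 mm off the needle's axis (horizontal distance between mark and needle above 0.008 m and value of joint lever above 0.15 rad).
It fails at once if the plinth is lifted more than 15 mm (height (world z) of plinth above 0.015 m).
It fails at once if a bystander (bulb, steamer, stopper, loupe, spool) is moved more than 20 mm (distance of any of bulb, steamer, stopper, loupe, spool from where it was at the start of the episode above 0.02 m).
It also fails if it takes over 72 s, if anything falls off the work surface, if the arm or the gripper's body presses on something with over 40 N, if the wrist force passes 120 N, or if a joint passes its speed limit or range.

## Robot

A 6-joint arm with a two-finger parallel gripper is mounted at the origin on the work surface. World frame = base frame: x ahead of the robot, y to its left, z up, the work surface at z = 0. Lengths are in m, angles in rad, forces in N, time in s.
With the tool pointing down it reaches from about 0.25 to 0.775 m from the base axis. Payload 4 kg.
Tool frame: the origin (TCP) lies at the very end of the fingers, on their centre line; the grasp point (between the pads) lies 19 mm behind it; z points along the fingers, y is the line along which they close (so a half turn about z gives the same grasp; the last joint's range is limited). The gripper opens to 94 mm and grips with 3 to 60 N. Pads are 16 mm wide; open, the fingers measure 119 mm over their backs; the gripper's body (75 mm by 177 mm) begins 78 mm behind the grasp point.
Start: joints at [1.104, 0.087, 1.371, -0, 1.684, -0.103], TCP at [0.196, 0.514, 0.206] pointing down, gripper open.
Joint ranges: [-3.1, 3.1], [-0.76, 2.03], [0.27, 2.55], [-1.08, 4.22], [0.17, 2.65], [-2.57, 2.57]. Speed limits (rad/s): [2.79, 2.79, 3.14, 3.14, 3.14, 3.14].

## Interface

Orientations are given as a unit quaternion [w, x, y, z].
In Python, from cell import bot gives the robot as it stands.
- The arm moves only by the tool send_rows, never from a script. Its argument "rows" is text: rows parted by semicolons, each of 6 numbers parted by spaces: the shift along the tool's x, y, z as a fraction of full scale, then the turn, a rotation vector about the tool's x, y, z as a fraction of full scale. In form: tx ty tz ax ay az; .... A call has 1 to 12 rows; each row shifts and turns the commanded pose from where the row before left it, along the tool's axes as they then stand; what a row does not reach is not made up. Full scale, the value 1, is 0.05 m for a shift and 5 degrees for a turn. A row lasts 1/12 s, in which the tool goes at most 41.7 mm and 7.16 degrees, less where a joint would pass 70% of its speed; a pose out of reach is approached as far as the arm can. A call with a number of a shift or a turn outside -1 to 1 is refused whole. A call with a gripper value outside its range is refused whole. "jaw" is the opening, from -1 (shut) to 1 (fully open), set as the call begins (left out, the last holds). The fingers move at their own pace and stop on an object; the grip force is fixed at half the most. Time passes only in rows, so rows that do not move let the fingers close. It gives the time, the measured TCP pose, the force, the opening and the grip force at its end, in the units of the state.
- bot.state(): the state, without advancing time (a new reading comes with each control period).
- bot.get_image(name): name is "side" or "top" or "wrist"; returns the picture (400x640x3 uint8, red, green, blue); there is no depth.
- bot.camera_params(name): a dict with "mtx" (3x3 intrinsics, pixels), "R" (3x3) and "t" (3): a world point X has camera coordinates R X + t. Camera axes: x right, y down, z forward; pixel columns grow to the right and rows downward; lengths in m; the calibration is good to about 2 mm. A picture is of the moment at which its call begins: read the wrist's pose just before it. camera_params takes no time and is no camera call; for the wrist camera it gives the pose at the moment of the call.
- bot.finish_job(): hands the job in; it is judged then, once.
Trained networks look in the newest picture that a camera, given by its name, has taken for a name from the list of things; names that differ only in an ending like _2 or _b are one class to them, and where a whole thing is asked for, a point or a joint stands for the part that bears it (a point fixed in the world has none). Each returns a list of dicts, best first, with "score" (0 to 1); they miss things now and then, are a little off and sometimes report something else, mostly with a low value. They report only what shows in the picture. A call takes as long as a camera call.
- bot.recognise(camera, target): "position" ([column, row] in pixels, amid what is visible of it).
The state is a dict: "t": time; "joint_positions": joint angles; "dq": joint speeds; "joint_torque": joint torques, N m; "ee_pos": TCP position; "tool_rot": TCP orientation; "contact_force": force on the tool from outside, world axes, zero at the start; "torque": the same for the moment, N m; "width": finger opening in m; "gripper_force": force on a finger pad.
Only numpy, scipy, OpenCV 4.12 (cv2) and the standard library are available. Lean on these libraries where they do the work, as an engineer would, in place of code of your own. Each camera call takes 0.05 s, during which the arm holds its last target. There are 200 camera calls.

## Working session

There is one attempt and no reset: what is moved stays moved. The work goes in short steps, Python scripts to look and compute and a tool call to move; the robot and the scene stay as the last step left them, time stands still between calls to the robot, and variables do not carry over. Pictures are saved under pics/ and viewed, at most 10 in all, crops included, and the job is handed in when it is done.

Besides the shell and the picture viewer there is one more tool, called after "Request:" as name(argument=value, ...), one argument or row to a line, values as JSON. send_rows: Moves the arm, as the interface text tells. Shift numbers are shares of 0.05 m and turn numbers shares of 5 degrees, none past 1 either way. Its arguments: {"type":"object","properties":{"rows":{"type":"string"},"jaw":{"type":"number"}},"required":["rows"]}

```bash
ls; mkdir -p pics
python3 - <<'E'
from cell import bot
import cv2
for n in ("top","side"):
    im=bot.get_image(n); cv2.imwrite(f"pics/{n}0.png",im[:,:,::-1])
    p=bot.camera_params(n); print(n,p["mtx"].tolist(),p["R"].round(4).tolist(),p["t"].round(4).tolist())
    for k in ("plinth","mark","lever_pad","needle","stand","bulb","steamer","stopper","loupe","spool"):
        r=bot.recognise(n,k); print(k,[(x["position"],round(x["score"],2)) for x in r[:2]])
s=bot.state();print(s["t"],s["ee_pos"],s["tool_rot"],s["width"],s["contact_force"])
E
```

```text
pics
top [[416.7792592747252, 0.0, 321.90031647388525], [0.0, 416.7792592747252, 198.96651455140304], [0.0, 0.0, 1.0]] [[0.0573, -0.9984, 0.0001], [-0.9772, -0.0561, -0.2046], [0.2042, 0.0116, -0.9789]] [-0.0514, 0.5248, 1.0883]
plinth [([328.7, 189.0], 0.63)]
mark [([328.1, 192.0], 0.81)]
lever_pad [([254.8, 146.9], 0.61), ([453.9, 275.7], 0.19)]
needle []
stand [([331.2, 132.6], 0.88)]
bulb [([506.2, 232.0], 0.83), ([190.7, 253.0], 0.27)]
steamer [([455.6, 278.2], 0.82), ([331.1, 131.1], 0.67)]
stopper [([482.2, 182.9], 0.56)]
loupe [([166.8, 198.1], 0.92), ([332.7, 130.6], 0.5)]
spool [([188.2, 254.0], 0.78), ([328.5, 189.5], 0.46)]
side [[474.5962507448721, 0.0, 323.32277125360224], [0.0, 474.5962507448721, 192.92828974843113], [0.0, 0.0, 1.0]] [[0.8201, -0.5721, 0.013], [-0.3875, -0.5718, -0.7231], [0.4211, 0.588, -0.6906]] [-0.4628, 0.2583, 1.4226]
plinth [([328.7, 207.5], 0.93)]
mark [([330.2, 209.5], 0.81)]
lever_pad [([318.6, 153.6], 0.58)]
needle []
stand [([366.4, 180.1], 0.8)]
bulb [([403.3, 317.1], 0.74)]
steamer [([336.8, 312.9], 0.9)]
stopper [([427.3, 285.0], 0.69)]
loupe [([250.1, 143.2], 0.63)]
spool [([225.8, 168.1], 0.62)]
1.1 [0.19571986 0.51402597 0.2054929 ] [2.35432190e-05 1.80880739e-01 9.83505036e-01 4.55413779e-05] 0.09400120406374854 [ 0.40826906 -0.36875034  0.45035696]
```

View pics/top0.png

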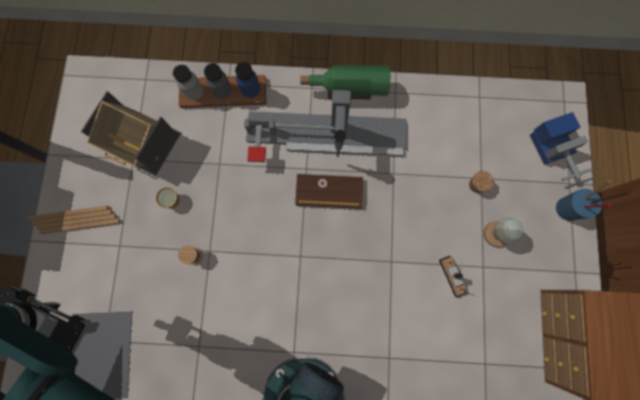

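View pics/side0.png

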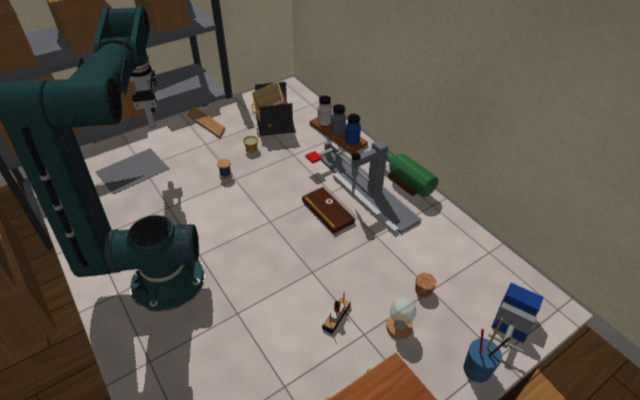

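```bash
cat > h.py <<'E'
import numpy as np
from cell import bot
def ray(cam,uv,z,p=None):
    p=p or bot.camera_params(cam); M=np.array(p["mtx"]);R=np.array(p["R"]);t=np.array(p["t"])
    c=-R.T@t; d=R.T@np.linalg.solve(M,[uv[0],uv[1],1]); return c+d*(z-c[2])/d[2]
def proj(cam,X,p=None):
    p=p or bot.camera_params(cam); q=np.array(p["mtx"])@(np.array(p["R"])@np.array(X)+np.array(p["t"])); return q[:2]/q[2]
E
python3 - <<'E'
from h import *
for n,uv,z in [("mark",(323,184),.022),("plinth",(330,191),.022),("pl NL",(296,205),.022),("pl NR",(361,208),.022),("pl FL",(299,175),.022),("pl FR",(363,178),.022),("pad",(257,154),.07),("fenceL",(286,150),.0),("fenceR",(405,153),.0),
 ("bulb",(495,236),0),("steamer",(455,278),.02),("stopper",(482,184),.03),("loupe",(167,198),.03),("spool",(188,255),.04)]:
    print(n,ray("top",uv,z).round(3))
E
python3 - <<'E'
import cv2
a=cv2.imread("pics/top0.png")[85:225,225:425]
b=cv2.imread("pics/side0.png")[115:245,285:435]
cv2.imwrite("pics/c.png",cv2.vconcat([cv2.resize(a,(600,300*140//100//1*1),interpolation=cv2.INTER_CUBIC)[:300] if 0 else cv2.resize(a,(430,300),interpolation=cv2.INTER_CUBIC),cv2.resize(b,(430,300),interpolation=cv2.INTER_CUBIC)]))
E
```

```text
mark [ 0.577 -0.021  0.022]
plinth [ 0.558 -0.042  0.022]
pl NL [0.512 0.051 0.022]
pl NR [ 0.514 -0.132  0.022]
pl FL [0.6   0.048 0.022]
pl FR [ 0.601 -0.134  0.022]
pad [0.64  0.165 0.07 ]
fenceL [0.679 0.093 0.   ]
fenceR [ 0.69  -0.257  0.   ]
bulb [ 0.46  -0.514  0.   ]
steamer [ 0.336 -0.395  0.02 ]
stopper [ 0.601 -0.47   0.03 ]
loupe [0.51  0.413 0.03 ]
spool [0.355 0.331 0.04 ]
```

View pics/c.png

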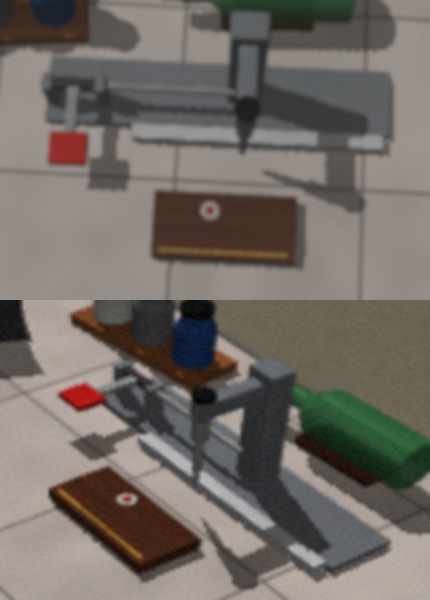

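Request:
send_rows(
  rows="-.52 -.41 -.1 0 0 0;-.52 -.41 -.1 0 0 0;-.52 -.41 -.1 0 0 0;-.52 -.41 -.1 0 0 0;-.52 -.41 -.1 0 0 0;-.52 -.41 -.1 0 0 0;-.52 -.41 -.1 0 0 0;-.52 -.41 -.1 0 0 0;-.52 -.41 -.1 0 0 0;-.52 -.41 -.1 0 0 0;-.52 -.41 -.1 0 0 0;-.52 -.41 -.1 0 0 0",
)

```text
t: 2.1
ee_pos: [0.4003, 0.1716, 0.266]
tool_rot: [0.0, 0.181, 0.984, 0.0]
contact_force: [0.2, -0.7, -1.1]
width: 0.094
gripper_force: 0.0
```

Request:
send_rows(
  rows="-.52 -.41 -.1 0 0 0;-.52 -.41 -.1 0 0 0;-.52 -.41 -.1 0 0 0;-.52 -.41 -.1 0 0 0;-.52 -.41 -.1 0 0 0;-.52 -.41 -.1 0 0 0;0 0 0 0 0 -1;0 0 0 0 0 -1;0 0 0 0 0 -1;0 0 0 0 0 -1;0 0 0 0 0 -.53;0 0 0 0 0 0",
)

```text
t: 3.1
ee_pos: [0.5018, 0.0025, 0.2955]
tool_rot: [0.0, -0.016, 1.0, 0.0]
contact_force: [-0.3, 0.7, -0.4]
width: 0.0941
gripper_force: 0.0
```

Run:
```python
from h import *
import cv2
from scipy.spatial.transform import Rotation as Ro
s=bot.state();q=s["tool_rot"];R=Ro.from_quat([q[1],q[2],q[3],q[0]]).as_matrix()
print(s["t"],s["ee_pos"],R.round(3).tolist())
p=bot.camera_params("wrist");c=-np.array(p["R"]).T@p["t"];print("cam",c,(R.T@(c-s["ee_pos"])).round(3),np.array(p["R"])[2])
cv2.imwrite("pics/w1.png",bot.get_image("wrist")[:,:,::-1])
for k in ("mark","lever_pad","needle"):
    print(k,[(x["position"],round(x["score"],2)) for x in bot.recognise("wrist",k)[:2]])
np.savez("w1.npz",**p)
```

```text
3.1 [0.50181034 0.00253573 0.29549335] [[-0.999, -0.032, 0.0], [-0.032, 0.999, 0.0], [-0.0, 0.0, -1.0]]
cam [ 0.42259248 -0.00050333  0.4743106 ] [ 0.079 -0.    -0.179] [ 0.27317072  0.00813526 -0.96193117]
mark [([287.3, 200.6], 0.74)]
lever_pad [([443.0, 262.6], 0.56), ([572.0, 64.3], 0.39)]
needle [([292.9, 200.7], 0.72), ([275.8, 281.2], 0.54)]
```

View pics/w1.png

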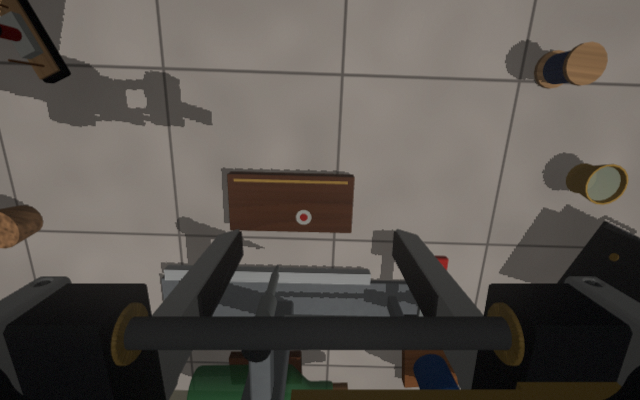

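```bash
cat >> h.py <<'E'
from scipy.spatial.transform import Rotation as Ro
def dot(cam,save=None):
    """red dot in its white disc -> pixel, by colour near the recognised place"""
    import cv2
    s=bot.state();p=bot.camera_params(cam);im=bot.get_image(cam)
    return im,p,s
E
python3 - <<'E'
from h import *
import cv2
p=dict(np.load("w1.npz"))
for n,uv,z in [("dot",(304,217),.022),("FL",(351,232),.022),("FR",(229,232),.022),("NL",(354,177),.022),("NR",(228,173),.022),("fenceR",(163,266),.018),("fenceL",(370,269),.018),("tip",(276,266),.04),("pad?",(443,262),.07)]:
    print(n,ray("wrist",uv,z,p).round(4))
im=cv2.imread("pics/w1.png")[225:325,150:310]
cv2.imwrite("pics/w1c.png",cv2.resize(im,None,fx=5,fy=5,interpolation=cv2.INTER_CUBIC))
E
```

```text
dot [ 0.5808 -0.0162  0.022 ]
FL [0.6032 0.0577 0.022 ]
FR [ 0.6093 -0.1328  0.022 ]
NL [0.5156 0.0568 0.022 ]
NR [ 0.5155 -0.13    0.022 ]
fenceR [ 0.6738 -0.2442  0.018 ]
fenceL [0.6685 0.0932 0.018 ]
tip [ 0.6561 -0.0573  0.04  ]
pad? [0.626  0.1865 0.07  ]
```

View pics/w1c.png

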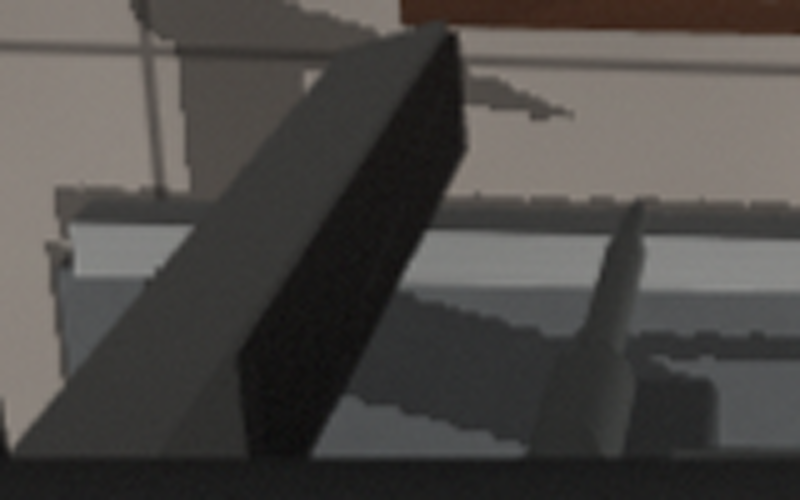

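Run:
```python
from h import *
p=dict(np.load("w1.npz"))
tip=ray("wrist",(278,265.6),.04,p); a=ray("wrist",(165,269.4),.018,p); b=ray("wrist",(310,272.6),.018,p); d=ray("wrist",(304,217),.022,p)
yaw=np.arctan2(-(b-a)[0],(b-a)[1]); print(tip.round(4),a.round(4),b.round(4),"yaw",yaw)
x=np.array([np.cos(yaw),np.sin(yaw)]);print("tip to fence",(a-tip)[:2]@x,(b-tip)[:2]@x,"mark rel",(d-tip)[:2]@x,(d-tip)[:2]@np.array([-x[1],x[0]]))
```

```text
[ 0.6553 -0.0542  0.04  ] [ 0.6799 -0.2416  0.018 ] [ 0.6782 -0.0046  0.018 ] yaw 0.007281402487208666
tip to fence 0.023190020468603967 0.023190020468603967 mark rel -0.07429641268114683 0.038595791976560614
```

Request:
send_rows(
  rows="0 0 0 0 0 1;0 0 0 0 0 1;0 0 0 0 0 1;0 0 0 0 0 1;0 0 0 0 0 1;0 0 0 0 0 1;0 0 0 0 0 1;0 0 0 0 0 1;0 0 0 0 0 1;0 0 0 0 0 1;0 0 0 0 0 1;0 0 0 0 0 1",
  jaw=0.06,
)

```text
t: 4.3
ee_pos: [0.5018, 0.0027, 0.2955]
tool_rot: [0.0, 0.488, 0.873, 0.0]
contact_force: [0.5, -0.3, 0.2]
width: 0.0497
gripper_force: 0.0
```

Request:
send_rows(
  rows="0 0 0 0 0 1;0 0 0 0 0 1;0 0 0 0 0 1;0 0 0 0 0 1;0 0 0 0 0 1;0 0 0 0 0 1;.5 .4 0 0 0 0;.5 .4 0 0 0 0;.5 .4 0 0 0 0;.25 0 0 0 0 0;0 0 0 0 0 0;0 0 0 0 0 0",
)

```text
t: 5.3
ee_pos: [0.5586, 0.0921, 0.2954]
tool_rot: [-0.0, 0.696, 0.718, -0.001]
contact_force: [-0.0, -0.1, -0.6]
width: 0.05
gripper_force: 0.0
```

Request:
send_rows(
  rows="0 0 .75 0 0 0;0 0 .75 0 0 0;0 0 .75 0 0 0;0 0 .75 0 0 0;0 0 .75 0 0 0;0 0 .75 0 0 0;0 0 .6 0 0 0;0 0 .4 0 0 0;0 0 .16 0 0 0;0 0 0 0 0 0;-.2 0 0 0 0 0;-.2 0 0 0 0 0",
)

```text
t: 6.3
ee_pos: [0.5613, 0.0711, 0.0151]
tool_rot: [0.002, 0.696, 0.718, 0.001]
contact_force: [-0.2, -0.6, 0.2]
width: 0.0499
gripper_force: 0.0
```

Request:
send_rows(
  rows="-.1 0 0 0 0 0;-.1 0 0 0 0 0;-.1 0 0 0 0 0;-.1 0 0 0 0 0;-.1 0 0 0 0 0;-.1 0 0 0 0 0;-.1 0 0 0 0 0;-.1 0 0 0 0 0;-.05 0 0 0 0 0;0 0 0 0 0 0",
)

```text
t: 7.13
ee_pos: [0.5628, 0.0301, 0.0149]
tool_rot: [0.001, 0.696, 0.718, 0.002]
contact_force: [0.2, 4.4, 3.4]
width: 0.0498
gripper_force: 2.3
```

```bash
cat >> h.py <<'E'
def look(cam="top"):
    """centre of the red/white dot by colour: world xy at z=.022"""
    import cv2
    p=bot.camera_params(cam);im=bot.get_image(cam)
    r=bot.recognise(cam,"mark")
    out=[]
    for c in r[:2]:
        u,v=map(int,c["position"]);u0,v0=max(u-30,0),max(v-30,0)
        w=im[v0:v+30,u0:u+30].astype(int); m=(w[...,0]-w[...,1]>40)&(w[...,0]-w[...,2]>30)
        n,l,st,ce=cv2.connectedComponentsWithStats(m.astype(np.uint8))
        out.append((c["score"],c["position"],[(int(st[i,4]),(ce[i]+[u0,v0]).round(1).tolist(),ray(cam,ce[i]+[u0,v0],.022,p)[:2].round(4).tolist()) for i in range(1,n) if st[i,4]>3],ray(cam,c["position"],.022,p)[:2].round(4).tolist()))
    return im,out
E
python3 - <<'E'
from h import *
import cv2
for c in("wrist","top"):
    im,o=look(c);print(c,o);cv2.imwrite(f"pics/{c}2.png",im[:,:,::-1])
E
```

```text
wrist [(0.61, [317.1, 310.5], [], [0.5643, -0.014])]
top [(0.65, [347.8, 189.7], [], [0.5646, -0.0926])]
```

View pics/wrist2.png

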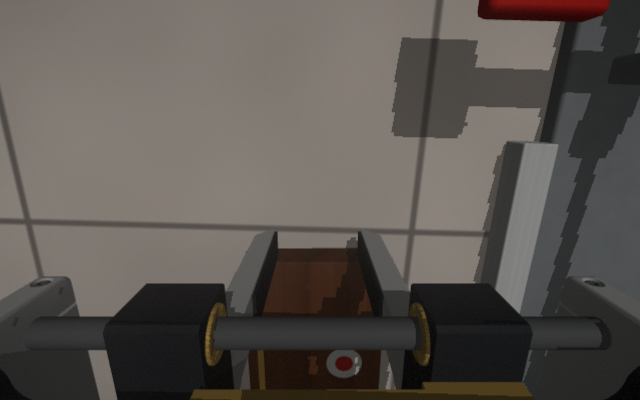

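Run:
```python
from h import *
print(bot.state()["t"])
for n,uv,z in [("dot",(344,363),.022),("end",(317,249),.022),("strip",(262,365),.022),("fence bot far",(505,142),.018),("fence2",(481,270),.018),("fence low",(503,142),0)]:
    print(n,ray("wrist",uv,z).round(4))
```

```text
7.3333
dot [ 0.5832 -0.0536  0.022 ]
end [0.5624 0.0294 0.022 ]
strip [ 0.5281 -0.0568  0.022 ]
fence bot far [0.6653 0.0955 0.018 ]
fence2 [0.6657 0.0162 0.018 ]
fence low [0.6749 0.0941 0.    ]
```

Request:
send_rows(
  rows=".4 0 0 0 0 0;0 0 -.8 0 0 0;0 0 -.8 0 0 0;0 0 -.8 0 0 0;-.62 -.42 0 0 0 0;-.62 -.42 0 0 0 0;-.62 -.42 0 0 0 0;-.62 -.42 0 0 0 0;0 0 0 0 0 -1;0 0 0 0 0 -1;0 0 0 0 0 -1;0 0 0 0 0 -1",
  jaw=1,
)

```text
t: 8.33
ee_pos: [0.4791, -0.0789, 0.1317]
tool_rot: [-0.0, 0.56, 0.829, -0.002]
contact_force: [0.2, 0.4, -0.3]
width: 0.0938
gripper_force: 0.0
```

Request:
send_rows(
  rows="0 0 0 0 0 -1;0 0 0 0 0 -1;0 0 0 0 0 -1;0 0 0 0 0 -1;0 0 0 0 0 -1;0 0 0 0 0 -1;0 0 0 0 0 -1;0 0 0 0 0 -1;0 0 0 0 0 -1;0 0 0 0 0 -1;0 0 0 0 0 -1;0 0 0 0 0 -1",
)

```text
t: 9.33
ee_pos: [0.4793, -0.0785, 0.1316]
tool_rot: [-0.001, 0.07, 0.998, -0.001]
contact_force: [-0.2, 0.2, 0.5]
width: 0.0939
gripper_force: 0.0
```

Request:
send_rows(
  rows="0 0 0 0 0 -1;0 0 0 0 0 -.76;0 0 0 0 0 0;0 0 0 0 0 0",
)

```text
t: 9.67
ee_pos: [0.4796, -0.0779, 0.1319]
tool_rot: [-0.001, -0.004, 1.0, -0.001]
contact_force: [0.0, 0.5, 0.3]
width: 0.0938
gripper_force: 0.0
```

Run:
```python
from h import *
import cv2
im,o=look("wrist");print(o);cv2.imwrite("pics/w3.png",im[:,:,::-1])
p=bot.camera_params("wrist");np.savez("w3.npz",**p)
```

```text
[(0.88, [316.5, 271.2], [(89, [339.5, 291.7], [0.5838, -0.0545])], [0.56, -0.0789])]
```

View pics/w3.png

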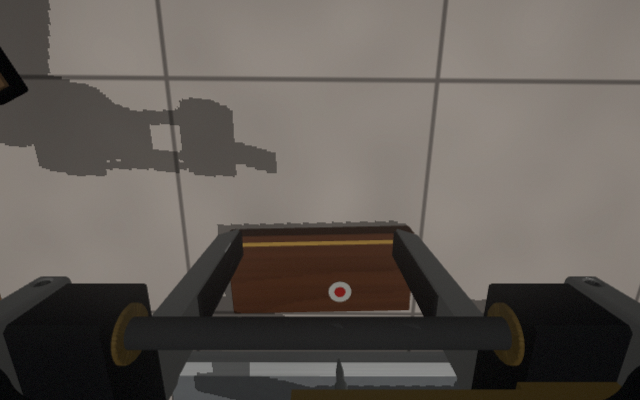

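Run:
```python
from h import *
p=dict(np.load("w3.npz"))
for n,uv,z in [("tip",(339,360),.04),("fR",(182,363),.018),("fL",(455,362),.018),("sR",(244,244),.022),("sL",(392,241.5),.022)]:
    print(n,ray("wrist",uv,z,p).round(4))
```

```text
tip [ 0.6554 -0.0537  0.04  ]
fR [ 0.6821 -0.2328  0.018 ]
fL [0.6776 0.0819 0.018 ]
sR [ 0.5307 -0.1519  0.022 ]
sL [ 0.5266 -0.0028  0.022 ]
```

Request:
send_rows(
  rows="0 0 .8 0 0 0;0 0 .8 0 0 0;0 0 .6 0 0 0;0 0 .16 0 0 0;-.25 0 0 0 0 0;-.2 0 0 0 0 0;-.1 0 0 0 0 0;-.1 0 0 0 0 0;-.1 0 0 0 0 0;-.1 0 0 0 0 0;-.1 0 0 0 0 0;-.1 0 0 0 0 0",
)

```text
t: 10.77
ee_pos: [0.5318, -0.0768, 0.0159]
tool_rot: [-0.002, -0.005, 1.0, -0.0]
contact_force: [-7.4, -0.5, 4.2]
width: 0.0937
gripper_force: 3.1
```

Request:
send_rows(
  rows="-.1 0 0 0 0 0;-.1 0 0 0 0 0;-.1 0 0 0 0 0;-.1 0 0 0 0 0;-.1 0 0 0 0 0;-.1 0 0 0 0 0;-.1 0 0 0 0 0;-.1 0 0 0 0 0;0 0 0 0 0 0",
)

```text
t: 11.52
ee_pos: [0.5733, -0.0764, 0.0158]
tool_rot: [0.0, -0.005, 1.0, -0.0]
contact_force: [-3.1, 0.4, 2.7]
width: 0.0938
gripper_force: 1.2
```

Request:
send_rows(
  rows="-.06 0 0 0 0 0;-.06 0 0 0 0 0;0 0 0 0 0 0",
)

```text
t: 11.77
ee_pos: [0.5783, -0.0763, 0.0157]
tool_rot: [-0.001, -0.005, 1.0, -0.0]
contact_force: [-5.0, -0.4, 4.4]
width: 0.0941
gripper_force: 2.4
```

Request:
send_rows(
  rows="-.05 0 0 0 0 0;0 0 0 0 0 0",
)

```text
t: 11.93
ee_pos: [0.5789, -0.0762, 0.0156]
tool_rot: [-0.003, -0.005, 1.0, -0.0]
contact_force: [-9.0, -0.3, 7.5]
width: 0.0942
gripper_force: 4.7
```

Request:
send_rows(
  rows="-.05 0 0 0 0 0;0 0 0 0 0 0",
)

```text
t: 12.1
ee_pos: [0.579, -0.0762, 0.0156]
tool_rot: [-0.006, -0.005, 1.0, -0.0]
contact_force: [-15.3, -0.5, 11.5]
width: 0.0943
gripper_force: 7.6
```

Request:
send_rows(
  rows="-.05 0 0 0 0 0;0 0 0 0 0 0",
)

```text
t: 12.27
ee_pos: [0.5791, -0.0761, 0.0156]
tool_rot: [-0.008, -0.005, 1.0, -0.0]
contact_force: [-20.4, 0.0, 16.0]
width: 0.0941
gripper_force: 10.5
```

Request:
send_rows(
  rows=".5 0 0 0 0 0;.5 0 0 0 0 0;.2 0 -.6 0 0 0;0 0 -.8 0 0 0;0 0 -.8 0 0 0;0 0 -.8 0 0 0;0 0 -.8 0 0 0;0 0 -.8 0 0 0;0 0 0 0 0 0;0 0 0 0 0 0",
)

```text
t: 13.1
ee_pos: [0.5284, -0.0771, 0.2492]
tool_rot: [0.005, -0.005, 1.0, -0.001]
contact_force: [-0.8, 0.1, -0.1]
width: 0.0938
gripper_force: 0.0
```

Run:
```python
from h import *
import cv2
im,o=look("wrist");print(o);print(bot.state()["ee_pos"])
p=bot.camera_params("wrist");np.savez("w4.npz",**p)
u,v=proj("wrist",[.655,-.054,.03],p);print(u,v)
u,v=int(u),int(v);u0,v0=u-80,max(0,v-60);print(u0,v0)
cv2.imwrite("pics/w4.png",cv2.resize(im[v0:v0+120,u0:u0+160,::-1],None,fx=5,fy=5,interpolation=cv2.INTER_CUBIC))
```

```text
[(0.88, [319.0, 242.4], [(44, [332.8, 256.2], [0.6527, -0.0548])], [0.6314, -0.0749])]
[ 0.52630318 -0.07654137  0.24401502]
332.9571245586383 265.11412813823165
252 205
```

View pics/w4.png

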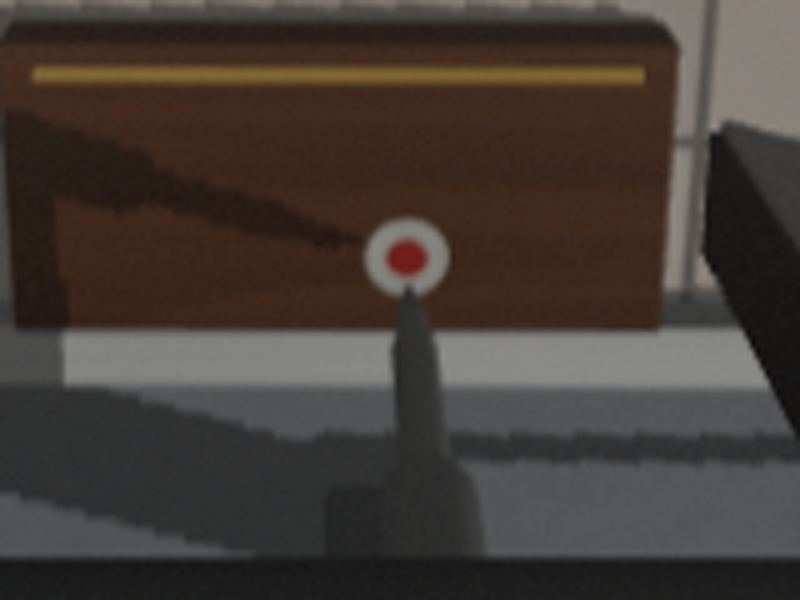

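Run:
```python
from h import *
p=dict(np.load("w4.npz"))
d=ray("wrist",(333.0,256.4),.022,p);t=ray("wrist",(333.5,262.2),.04,p)
print(d.round(4),t.round(4),(d-t).round(4))
a=ray("wrist",(258,219.8),.022,p);b=ray("wrist",(381,219.8),.022,p)
f=ray("wrist",(266,271),.018,p);g=ray("wrist",(400,271.2),.018,p);print("strip yaw",-(b-a)[0]/(b-a)[1],"fence",-(g-f)[0]/(g-f)[1])
print("pad",t[:2]+np.array([-.010-.014*.225,.225-.014*.010]), bot.state()["joint_positions"])
```

```text
[ 0.6456 -0.0538  0.022 ] [ 0.6453 -0.054   0.04  ] [ 0.0003  0.0002 -0.018 ]
strip yaw 0.010299511377060517 fence 0.00873435823452099
pad [0.63215847 0.17088581] [-2.51144739e-01  4.21947226e-02  1.34263092e+00  1.53805563e-04
  1.75656035e+00 -1.83250093e+00]
```

Request:
send_rows(
  rows="-.29 .62 0 0 0 0;-.29 .62 0 0 0 0;-.29 .62 0 0 0 0;-.29 .62 0 0 0 0;-.29 .62 0 0 0 0;-.29 .62 0 0 0 0;-.29 .62 0 0 0 0;-.29 .62 0 0 0 0;0 0 0 0 0 0;0 0 0 0 0 0;0 0 0 0 0 0;0 0 0 0 0 0",
  jaw=-1,
)

```text
t: 14.2
ee_pos: [0.6391, 0.1714, 0.2436]
tool_rot: [-0.001, -0.005, 1.0, -0.0]
contact_force: [0.8, -0.3, 0.1]
width: 0.0176
gripper_force: 0.0
```

Request:
send_rows(
  rows="0 0 .8 0 0 0;0 0 .8 0 0 0;0 0 .8 0 0 0;0 0 .4 0 0 0;0 0 0 0 0 0;0 0 0 0 0 0",
)

```text
t: 14.7
ee_pos: [0.6387, 0.1712, 0.1037]
tool_rot: [-0.001, -0.004, 1.0, -0.0]
contact_force: [-0.6, -0.3, -0.3]
width: 0.0006
gripper_force: 0.0
```

Run:
```python
from h import *
import cv2
s=bot.state();print(s["ee_pos"]);im=bot.get_image("wrist")
print(proj("wrist",s["ee_pos"]),proj("wrist",[.6427,.1711,.07]))
m=cv2.inRange(im,(90,0,0),(255,50,60));n,l,st,ce=cv2.connectedComponentsWithStats(m)
for i in range(1,n):
    if st[i,4]>100: print(st[i],ce[i],ray("wrist",ce[i],.068))
cv2.imwrite("pics/w5.png",im[:,:,::-1])
```

```text
[0.63871608 0.17117181 0.10367227]
[317.44750446 238.68657769] [317.28890121 225.49727633]
[ 285  200   66   55 2093] [322.17534639 221.39894888] [0.64018661 0.17470559 0.068     ]
[ 57 215  13  10 107] [ 63.24299065 219.51401869] [ 0.64039592 -0.01724595  0.068     ]
```

View pics/w5.png

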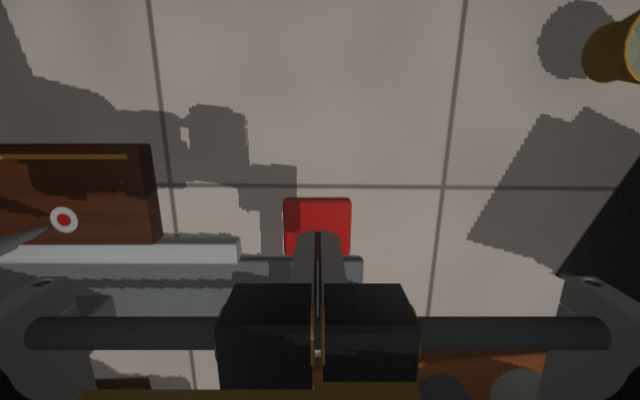

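Request:
send_rows(
  rows="0 0 .4 0 0 0;0 0 .3 0 0 0;0 0 .2 0 0 0;0 0 .15 0 0 0;0 0 .1 0 0 0;0 0 0 0 0 0",
)

```text
t: 15.25
ee_pos: [0.641, 0.1726, 0.0483]
tool_rot: [0.002, -0.005, 1.0, 0.0]
contact_force: [1.1, 0.1, 4.0]
width: 0.0004
gripper_force: 1.3
```

Request:
send_rows(
  rows="0 0 .06 0 0 0;0 0 .04 0 0 0;0 0 0 0 0 0",
)

```text
t: 15.5
ee_pos: [0.6407, 0.1728, 0.0431]
tool_rot: [0.001, -0.005, 1.0, 0.0]
contact_force: [1.4, -0.4, 4.6]
width: 0.0006
gripper_force: 1.9
```

Request:
send_rows(
  rows="0 0 .04 0 0 0;0 0 .04 0 0 0;0 0 0 0 0 0",
)

```text
t: 15.75
ee_pos: [0.6413, 0.1728, 0.0411]
tool_rot: [0.002, -0.005, 1.0, 0.0]
contact_force: [-0.2, -0.8, 10.3]
width: 0.0003
gripper_force: 4.7
```

Request:
send_rows(
  rows="0 0 .04 0 0 0;0 0 0 0 0 0",
)

```text
t: 15.92
ee_pos: [0.6415, 0.1728, 0.0403]
tool_rot: [0.003, -0.005, 1.0, 0.0]
contact_force: [-1.9, -1.7, 13.0]
width: 0.0004
gripper_force: 6.3
```

Bearing at about 13 N. I'll hold for 0.7 s, then lift slowly.

Request:
send_rows(
  rows="0 0 0 0 0 0;0 0 0 0 0 0;0 0 0 0 0 0;0 0 0 0 0 0;0 0 0 0 0 0;0 0 0 0 0 0;0 0 0 0 0 0;0 0 0 0 0 0",
)

```text
t: 16.58
ee_pos: [0.6415, 0.1728, 0.0403]
tool_rot: [0.003, -0.005, 1.0, 0.0]
contact_force: [-1.5, -0.3, 13.6]
width: 0.0007
gripper_force: 6.3
```

Request:
send_rows(
  rows="0 0 -.1 0 0 0;0 0 -.1 0 0 0;0 0 -.15 0 0 0;0 0 -.2 0 0 0;0 0 -.3 0 0 0;0 0 -.5 0 0 0;0 0 -.5 0 0 0;0 0 -.5 0 0 0;0 0 0 0 0 0;0 0 0 0 0 0;0 0 0 0 0 0;0 0 0 0 0 0",
)

```text
t: 17.58
ee_pos: [0.6382, 0.1724, 0.1506]
tool_rot: [-0.003, -0.005, 1.0, -0.0]
contact_force: [0.2, -0.2, 0.1]
width: 0.0007
gripper_force: 0.0
```

Run:
```python
from h import *
import cv2
s=bot.state();print(s["ee_pos"],s["t"]);im=bot.get_image("wrist")
print(proj("wrist",[.6554,-.0538,.022]),proj("wrist",[.6554,-.0538,.04]))
a=cv2.resize(im[160:320,0:200,::-1],None,fx=3.7,fy=3.7,interpolation=cv2.INTER_CUBIC)
cv2.imwrite("pics/w6.png",a)
```

```text
[0.63819835 0.17242379 0.15058874] 17.5833
[ 99.70068756 205.61870755] [ 87.28690855 210.92969583]
```

View pics/w6.png

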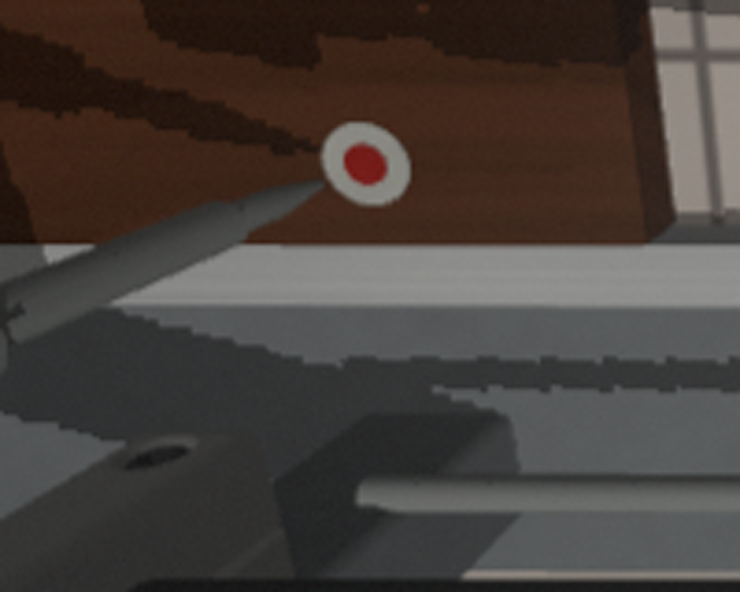

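The needle is back up: its tip shows at about (87, 209) in the full picture, with the dot at (99, 204). That matches the projected positions for an aligned dot.

```bash
python3 -c "
from cell import bot
print(bot.finish_job())"
```

```text
the job is handed in; nothing more can be done
None
```

The job is handed in with no verdict shown: the plinth lies against the fence with the dot measured under 1 mm off the needle tip, the lever was pressed at about 13 N for over 0.7 s, the needle came back up, and the arm never went near the bystanders.

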